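# Bring the red sample round and chock it in the carrying tray

### The job

Turn the sample carousel until the red-capped bottle lies over the red arrow and let it come to rest, then take that bottle out there and lay it gently on its side in the carrying tray as the third of the row, parallel to the two bottles already there. Then set the yellow chock on the tray with its sloping side against the red bottle, midway along its body, so that the three bottles lie snugly between end stop and chock and cannot roll apart. Leave the other bottles in their places and do not disturb the glass or the bung.

Things in the scene. Friction and masses are not known exactly. Their poses are not given: they have to be found in the camera images.
- red_bottle_mid (a point): the wanted sample bottle: green glass, red cap and red bands on the label; body 48 mm diameter, 92 mm long, then shoulder and 23 mm neck and cap, 150 mm overall, about 0.32 kg, lying on its side; point on its axis at mid-body (46 mm from the bottom), x toward the cap. It can be gripped across the body from above at this point
- loading_place (a point): fixed point over the red arrow that sticks out from under the platter on the robot's side: where the mid-point of a bottle is when its pocket is over the arrow; 140 mm from the turning axis, 62 mm above the table; x points inward to the axis, z up. Does not turn
- red_pocket (a point): the red bottle's pocket on the turning plywood platter (radius 190 mm, top 30 mm above the table; five pockets 72 degrees apart, one empty): point 140 mm from the axis, 62 mm up, where the bottle's mid-point lies; x points inward to the axis. Bottles lie radially in V rails, caps inward; rails stay 14 mm or more below the bottle's axis and within 20 mm of its centre plane
- carousel_handle (a point): centre of the black bar handle on the carousel's turning axis: bar 70 mm long (along this x), 16 mm thick, 34 mm high, centre 135 mm above the table, on a 32 mm post. Pinch it across its thickness from above and turn it about the vertical: it turns the platter directly
- carousel (a joint): angle of the platter, rad, 0 at the start, growing counter-clockwise from above; turns either way without stops against a light friction of about 0.05 N m and stays where it is left
- tray_stop (a point): fixed plywood tray 200 x 300 mm, flat floor 10 mm above the table; 42 mm high end stop. Point: on the floor at the foot of the stop's inner face, on the line of the bottles' mid-points. y runs from the stop along the row, x across (as the row's caps point). Floor to y = 288, x = -69 to 119 mm, 12 mm edge strips. Tight row: mid-points at y = 24, 72, 120 mm, z = 24. Bottles roll when pushed
- row_bottle1_mid (a point): bottle with black cap already lying in the tray against the stop; body 48 mm diameter, 92 mm long, then shoulder and 23 mm neck and cap, 150 mm overall, about 0.32 kg, lying on its side; point on its axis at mid-body (46 mm from the bottom), x toward the cap
- row_bottle2_mid (a point): bottle with grey cap already lying in the tray beside the first; body 48 mm diameter, 92 mm long, then shoulder and 23 mm neck and cap, 150 mm overall, about 0.32 kg, lying on its side; point on its axis at mid-body (46 mm from the bottom), x toward the cap
- chock_grip (a point): loose yellow plastic wedge chock, 50 mm long (x), 60 mm from toe to back (y), 34 mm high, 0.12 kg, flat on the table. Point in its tall part, 20 mm above its underside, to grip across the 50 mm length from above. y points from the thin toe to the tall back; the slope rises at 40 degrees from the toe, the flat top covers the rear 23 mm
- chock_toe (a point): middle of the chock's thin toe edge, 42 mm in front of the grip point. When the slope touches a lying bottle the toe is about 12 mm past the bottle's mid-line
- white_bottle_mid (a point): another bottle on the carousel, white cap and bands; body 48 mm diameter, 92 mm long, then shoulder and 23 mm neck and cap, 150 mm overall, about 0.32 kg, lying on its side; point on its axis at mid-body (46 mm from the bottom), x toward the cap
- blue_bottle_mid (a point): another bottle on the carousel, blue cap and bands; body 48 mm diameter, 92 mm long, then shoulder and 23 mm neck and cap, 150 mm overall, about 0.32 kg, lying on its side; point on its axis at mid-body (46 mm from the bottom), x toward the cap
- yellow_bottle_mid (a point): another bottle on the carousel, yellow cap and bands; body 48 mm diameter, 92 mm long, then shoulder and 23 mm neck and cap, 150 mm overall, about 0.32 kg, lying on its side; point on its axis at mid-body (46 mm from the bottom), x toward the cap
- wine_glass: stemmed wine glass standing on the table, 72 mm wide, 165 mm high; origin under its foot
- bung: pale silicone barrel bung standing on the table, 52 mm wide, 50 mm high; origin under it

How it is judged:
On the way, in this order (a step that is already met when the one before it is completed fails the run):
1. the carousel rests with the red bottle, still in its pocket, over the red arrow (within 20 mm) (horizontal distance between red_pocket and loading_place below 0.02 m and distance between red_bottle_mid and red_pocket below 0.015 m and velocity of joint carousel between -0.05 and 0.05 rad/s), for 0.3 s.
2. the red bottle is lifted clear of its pocket, which is still over the arrow (horizontal distance between red_pocket and loading_place below 0.02 m and z of red_bottle_mid in the frame of red_pocket above 0.03 m and horizontal distance between red_bottle_mid and red_pocket below 0.05 m), for 0.1 s.
3. the red bottle lies on the tray next to the row, let go (x of red_bottle_mid in the frame of tray_stop between -0.03 and 0.03 m and z of red_bottle_mid in the frame of tray_stop between 0.018 and 0.03 m and angle between the x axis of red_bottle_mid and the x axis of tray_stop, either way round below 0.2 rad and y of red_bottle_mid in the frame of tray_stop between 0.105 and 0.2 m and contact force between the fingers and red_bottle below 0.1 N), for 0.2 s.
At the end, for the whole second after the job is handed in: Red bottle on the tray floor, parallel to the row within 11 deg, 113-131 mm from the stop (tight 120), within 30 mm of the row line; row bottles in place; chock flat, square within 14 deg, slope to the red bottle, toe 124-147 mm from the stop (tight 132); other bottles in the carousel; at rest (x of red_bottle_mid in the frame of tray_stop between -0.03 and 0.03 m and z of red_bottle_mid in the frame of tray_stop between 0.018 and 0.03 m and angle between the x axis of red_bottle_mid and the x axis of tray_stop, either way round below 0.2 rad and y of red_bottle_mid in the frame of tray_stop between 0.113 and 0.131 m and y of row_bottle1_mid in the frame of tray_stop between 0.018 and 0.034 m and y of row_bottle2_mid in the frame of tray_stop between 0.066 and 0.082 m and y of chock_toe in the frame of tray_stop between 0.124 and 0.147 m and x of chock_toe in the frame of tray_stop between -0.035 and 0.035 m and angle between chock_grip's own z axis and vertical below 0.12 rad and angle between the y axis of chock_grip and the y axis of tray_stop, either way round below 0.25 rad and y of chock_grip in the frame of tray_stop above 0.15 m and z of chock_toe in the frame of tray_stop below 0.006 m and linear speed of each of red_bottle, chock below 0.02 m/s and distance between each of white_bottle_mid, blue_bottle_mid, yellow_bottle_mid and red_pocket above 0.11 m); the robot touches nothing.
It fails at once if another carousel bottle leaves its pocket (z of any of white_bottle_mid, blue_bottle_mid, yellow_bottle_mid in the frame of loading_place above 0.02 m or z of any of white_bottle_mid, blue_bottle_mid, yellow_bottle_mid in the frame of loading_place below -0.012 m).
It fails at once if a bottle of the row is moved away (more than 40 mm) (distance of any of row_bottle1_mid, row_bottle2_mid from where it was at the start of the episode above 0.04 m).
It fails at once if the wine glass or bung is moved more than 20 mm (distance of any of wine_glass, bung from where it was at the start of the episode above 0.02 m).
It fails at once if the red bottle is let fall from more than 16 mm above the tray floor (z of red_bottle_mid in the frame of tray_stop above 0.04 m and contact force between the fingers and red_bottle below 0.1 N and x of red_bottle_mid in the frame of tray_stop between -0.12 and 0.15 m and y of red_bottle_mid in the frame of tray_stop between -0.03 and 0.3 m).
It also fails if it takes over 72 s, if anything falls off the work surface, if the arm or the gripper's body presses on something with over 40 N, if the wrist force passes 120 N, or if a joint passes its speed limit or range.

### The arm

A 7-joint arm with a two-finger parallel gripper is mounted at the origin on the work surface. World frame = base frame: x ahead of the robot, y to its left, z up, the work surface at z = 0. Lengths are in m, angles in rad, forces in N, time in s.
With the tool pointing down it reaches from about 0.425 to 0.825 m from the base axis. Payload 3.6 kg.
Tool frame: the origin (TCP) lies midway between the tips of the shut fingers; the grasp point (between the pads) lies 19 mm behind it (arm.grip_depth is the distance from the TCP to the grasp point, in m); z points along the fingers, y is the line along which they close (so a half turn about z gives the same grasp; the last joint's range is limited). The gripper opens to 85 mm and grips with 20 to 120 N. Pads are 22 mm wide; open, the fingers measure 114 mm over their backs; the gripper's body (76 mm by 85 mm) begins 54 mm behind the grasp point. The pads swing forward as they close: fully open they stand 13 mm farther back than shut.
Start: joints at [1.159, 0.615, -0.013, 1.423, 0.008, 1.103, -0.04], TCP at [0.245, -0.602, 0.231] pointing down, gripper open.
Joint ranges: [-3.12, 3.12], [-0.3, 2.06], [-1.34, 1.32], [0.26, 2.42], [-1.36, 4.5], [0.01, 1.98], [-2.84, 2.84]. Speed limits (rad/s): [2.79, 2.79, 3.14, 3.14, 3.14, 3.14, 3.14].

### API

Orientations are given as a 3x3 rotation matrix whose columns are the frame's x, y, z axes.
In Python, from plant import monitor, imaging, close_job, arm gives the robot as it stands.
- The arm moves only by the tool move_arm, never from a script. Its argument "increments" is text: rows parted by semicolons, each of 4 numbers parted by spaces: the shift along the tool's x, y, z in cm, then the turn about the tool's z in rad. In form: tx ty tz yaw; .... A call has 1 to 20 rows; each row shifts and turns the commanded pose from where the row before left it, along the tool's axes as they then stand; what a row does not reach is not made up. A row lasts 1/10 s, in which the tool goes at most 50 mm and 8.59 degrees, less where a joint would pass 70% of its speed; a pose out of reach is approached as far as the arm can. A call is refused whole if a number of a shift passes 5 or a number of a turn 0.15, either way. A call with a gripper value outside its range is refused whole. "claw" is the closure in counts, from 0 (fully open) to 255 (shut), set as the call begins (left out, the last holds). The fingers move at their own pace and stop on an object; the grip force is fixed at half the most. Time passes only in rows, so rows that do not move let the fingers close. It gives the time, the measured TCP pose, the force and the opening at its end, in the units of the state.
- monitor.get_state(): the state, without advancing time (a new reading comes with each control period).
- imaging.read_camera(name): name is "scene" or "top" or "wrist"; returns a dict with "pixels" (384x512x3 uint8, red, green, blue), "camera_matrix" (3x3 intrinsics, pixels), "origin" and "attitude" of the camera in the world; the wrist camera has in their place "T_tool_cam" (4x4, takes a point from camera to tool coordinates, whose origin is the TCP and whose axes are the flange's). Camera axes: x right, y down, z forward; pixel columns grow to the right and rows downward; lengths in m; the calibration is good to about 2 mm. A picture is of the moment at which its call begins: read the wrist's pose just before it. There is no depth.
- close_job(): hands the job in, once; it reports no verdict.
The state is a dict: "time_s": time; "qpos": joint angles; "joint_vel": joint speeds; "joint_torque": joint torques, N m; "tool_pos": TCP position; "tool_rot": TCP orientation; "wrist_force": force on the tool from outside, world axes, zero at the start; "wrist_torque": the same for the moment, N m; "opening": opening from 0.0 (shut) to 1.0 (fully open).
Only numpy, scipy, OpenCV 4.12 (cv2) and the standard library are available. Lean on these libraries where they do the work, as an engineer would, in place of code of your own. Each camera call takes 0.05 s, during which the arm holds its last target. There are 200 camera calls.

## Working session

There is one attempt and no reset: what is moved stays moved. The work goes in short steps, Python scripts to look and compute and a tool call to move; the robot and the scene stay as the last step left them, time stands still between calls to the robot, and variables do not carry over. Pictures are saved under pics/ and viewed, on a budget of 10 in all, crops included, one or two more only if the job needs it, and the job is handed in when it is done.

Besides the shell and the picture viewer there is one more tool, called after "Request:" as name(argument=value, ...) on one line, values as JSON. move_arm: Moves the arm, as the interface text tells. Its arguments: {"type":"object","properties":{"increments":{"type":"string"},"claw":{"type":"number"}},"required":["increments"]}

```bash
mkdir -p pics; cat > h.py <<'E'
import numpy as np, cv2
from plant import monitor, imaging, close_job, arm
def shot(name, fn=None):
    s=monitor.get_state(); d=imaging.read_camera(name)
    im=cv2.cvtColor(d["pixels"],cv2.COLOR_RGB2BGR)
    if fn: cv2.imwrite("pics/"+fn+".png",im)
    K=np.array(d["camera_matrix"])
    if name=="wrist":
        T=np.array(d["T_tool_cam"]); R=np.array(s["tool_rot"]); 
        o=np.array(s["tool_pos"])+R@T[:3,3]; A=R@T[:3,:3]
    else: o=np.array(d["origin"]); A=np.array(d["attitude"])
    return im,K,o,A
def ray(c,u,v,z):
    im,K,o,A=c; d=A@np.linalg.inv(K)@np.array([u,v,1.]); return o+d*(z-o[2])/d[2]
def proj(c,p):
    im,K,o,A=c; q=K@(A.T@(np.array(p)-o)); return q[:2]/q[2]
E
python3 - <<'E'
from h import *
a=shot("top","top"); b=shot("scene","scene")
cv2.imwrite("pics/both1.png",cv2.resize(a[0],(768,576)))
cv2.imwrite("pics/both2.png",cv2.resize(b[0],(768,576)))
for c in (a,b): print(c[1],c[2],c[3])
s=monitor.get_state(); print(s)
E
```

```text
[[428.96252279   0.         253.65566614]
 [  0.         428.96252279 189.8139163 ]
 [  0.           0.           1.        ]] [0.45492775 0.0525739  1.22112792] [[-0.02188817 -0.99832188  0.05361272]
 [-0.99964726  0.02266103  0.01385031]
 [-0.01504199 -0.05329065 -0.99846575]]
[[418.2900928    0.         258.14846615]
 [  0.         418.2900928  193.47145115]
 [  0.           0.           1.        ]] [ 1.39227312 -0.36244209  0.98582674] [[ 0.42786249  0.60197085 -0.6742142 ]
 [ 0.90384325 -0.28410491  0.31992466]
 [ 0.00103776 -0.74626771 -0.66564512]]
{'time_s': 0.1, 'qpos': array([ 1.1585013 ,  0.6158402 , -0.01259121,  1.42475361,  0.00810409,
        1.10338858, -0.04041016]), 'joint_vel': array([-0.00086338, -0.00091936, -0.00064556, -0.0031458 , -0.00249788,
        0.00113035,  0.00037858]), 'joint_torque': array([ 3.22912492e-03, -4.70381284e+01,  2.60213166e-01, -1.71570289e+01,
        9.97926865e-03,  5.90566458e-03,  4.75631268e-06]), 'tool_pos': array([ 0.24432978, -0.60158694,  0.23023761]), 'tool_rot': array([[ 9.26485766e-01,  3.76328673e-01, -9.24381616e-04],
       [ 3.76329806e-01, -9.26483275e-01,  2.14903043e-03],
       [-4.76823357e-05, -2.33891846e-03, -9.99997264e-01]]), 'wrist_force': array([-0.06206511,  1.00773807, -0.06460503]), 'wrist_torque': array([ 0.01078551, -0.00111047, -0.02281447]), 'opening': 1.0012423296873143}
```

View pics/both1.png

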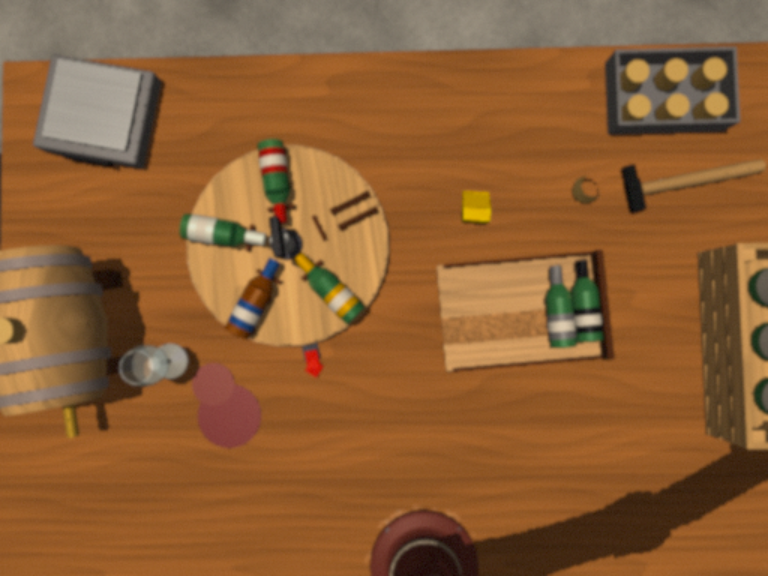

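View pics/both2.png

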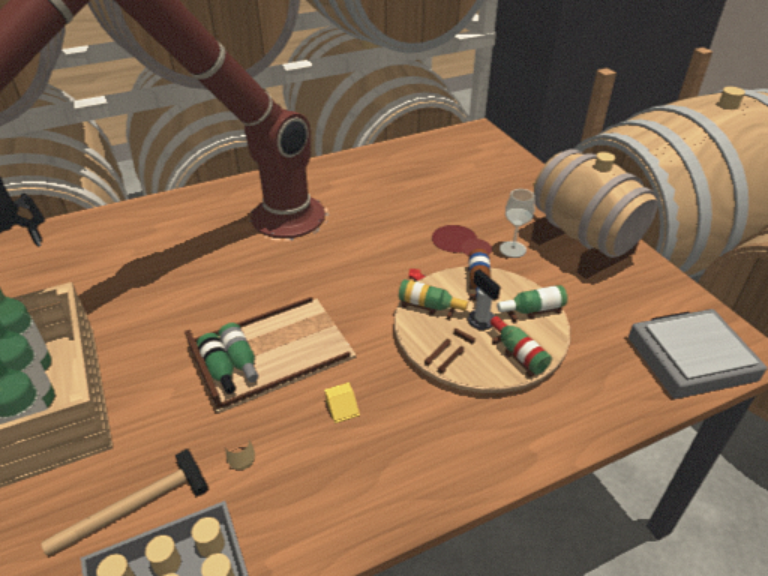

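Top view: the carousel is centred near (288,243) in the 768-wide picture. The red bottle is on the far side at (274,170) and the arrow is on the near side at (313,358). The chock is at (477,207), and the row is in the tray at (560–587,310). The scene view agrees, with the glass near the barrel and the bung near the hammer. Next I'll measure with colour masks.

```bash
cat > m.py <<'E'
from h import *
def mask(im,lo,hi,box):
    h=cv2.cvtColor(im,cv2.COLOR_BGR2HSV); m=cv2.inRange(h,np.array(lo),np.array(hi))
    z=np.zeros_like(m); x0,y0,x1,y1=box; z[y0:y1,x0:x1]=m[y0:y1,x0:x1]; return z
def comps(m,amin=8):
    n,l,st,ce=cv2.connectedComponentsWithStats(m)
    return [(st[i][4],ce[i],cv2.minAreaRect(np.argwhere(l==i)[:,::-1].astype(np.float32))) for i in range(1,n) if st[i][4]>=amin]
E
python3 - <<'E'
from m import *
np.set_printoptions(precision=4,suppress=True)
a=shot("top"); b=shot("scene")
def rep(t,c,m,z,amin=8):
    for ar,ce,r in comps(m,amin):
        bx=cv2.boxPoints(r); print(t,ar,ce.round(1),ray(c,*ce,z)[:2],'rect',np.round(r[1],1),[ray(c,*p,z)[:2].round(3).tolist() for p in bx])
car=(110,80,270,260)
rep('red-top',a,mask(a[0],(0,190,110),(4,255,255),car),.062)
rep('red2',a,mask(a[0],(174,150,80),(180,255,255),car),.062)
rep('dark',a,mask(a[0],(0,0,0),(180,255,55),(165,130,215,185)),.152)
rep('yel chock',a,mask(a[0],(22,150,120),(32,255,255),(300,120,335,155)),.034)
rep('yel car',a,mask(a[0],(20,180,110),(32,255,255),(190,160,250,220)),.062)
rep('blue',a,mask(a[0],(105,120,60),(125,255,255),(140,165,195,230)),.062)
rep('green',a,mask(a[0],(60,80,20),(90,255,255),(355,170,410,240)),.034)
rep('green car',a,mask(a[0],(60,80,20),(90,255,255),car),.062,30)
rep('dark scene',b,mask(b[0],(0,0,0),(180,255,45),(310,175,345,225)),.152)
z=[cv2.resize(a[0][130:260,100:270],None,fx=4.4,fy=4.4,interpolation=2)[:300],]
t=cv2.resize(a[0][85:260,115:270],(525,595),interpolation=2)
u=cv2.resize(a[0][110:255,285:410],(275,319),interpolation=2)
out=np.zeros((595,800,3),np.uint8); out[:,:525]=t; out[:319,525:]=u
out[319:,525:]=cv2.resize(b[0][165:265,255:385],(275,276),interpolation=2)
cv2.imwrite("pics/crop.png",out)
E
```

```text
red-top 33 [180.8 100.4] [0.7673 0.263 ] rect [ 2.5 13. ] [[0.77, 0.282], [0.772, 0.247], [0.765, 0.246], [0.763, 0.282]]
red-top 35 [181.8 112.3] [0.7343 0.2608] rect [ 2.6 13.2] [[0.737, 0.28], [0.739, 0.244], [0.732, 0.243], [0.73, 0.28]]
red-top 59 [186.4 141.2] [0.6542 0.2492] rect [10.  7.] [[0.666, 0.261], [0.666, 0.242], [0.638, 0.242], [0.639, 0.262]]
red-top 124 [208.4 241.1] [0.3816 0.1937] rect [15.7  8.8] [[0.399, 0.209], [0.404, 0.186], [0.362, 0.177], [0.358, 0.201]]
dark 225 [190.5 160.5] [0.5895 0.2244] rect [27.2 15.6] [[0.627, 0.249], [0.633, 0.21], [0.565, 0.199], [0.559, 0.237]]
yel chock 363 [317.2 137.6] [ 0.6602 -0.1109] rect [19. 19.] [[0.688, -0.086], [0.686, -0.139], [0.633, -0.137], [0.634, -0.085]]
yel car 97 [202.4 174.9] [0.5609 0.207 ] rect [12.7  7.8] [[0.567, 0.227], [0.581, 0.212], [0.556, 0.188], [0.541, 0.203]]
yel car 68 [222.1 194.6] [0.5061 0.1544] rect [ 4.2 16.2] [[0.496, 0.175], [0.525, 0.142], [0.516, 0.134], [0.488, 0.167]]
yel car 79 [231.1 204.1] [0.4799 0.1305] rect [ 4.2 17. ] [[0.468, 0.151], [0.5, 0.118], [0.492, 0.11], [0.46, 0.143]
[... 900 characters left out ...]
459] rect [14. 18.] [[0.638, 0.368], [0.637, 0.319], [0.599, 0.319], [0.6, 0.369]]
green car 175 [214.5 186.9] [0.5275 0.1745] rect [15.6 13.4] [[0.532, 0.204], [0.557, 0.178], [0.527, 0.149], [0.501, 0.175]]
green car 38 [235.3 208. ] [0.4691 0.1192] rect [ 2.8 13.5] [[0.458, 0.134], [0.485, 0.109], [0.48, 0.104], [0.453, 0.128]]
dark scene 169 [323.8 189.4] [0.616  0.2258] rect [21.8  8.6] [[0.586, 0.206], [0.567, 0.238], [0.646, 0.246], [0.663, 0.215]]
dark scene 8 [314.  209.8] [0.6796 0.1532] rect [3. 2.] [[0.672, 0.154], [0.675, 0.16], [0.685, 0.153], [0.683, 0.148]]
dark scene 20 [321.4 217.1] [0.7141 0.1565] rect [7. 4.] [[0.717, 0.144], [0.703, 0.152], [0.711, 0.17], [0.725, 0.162]]
```

View pics/crop.png

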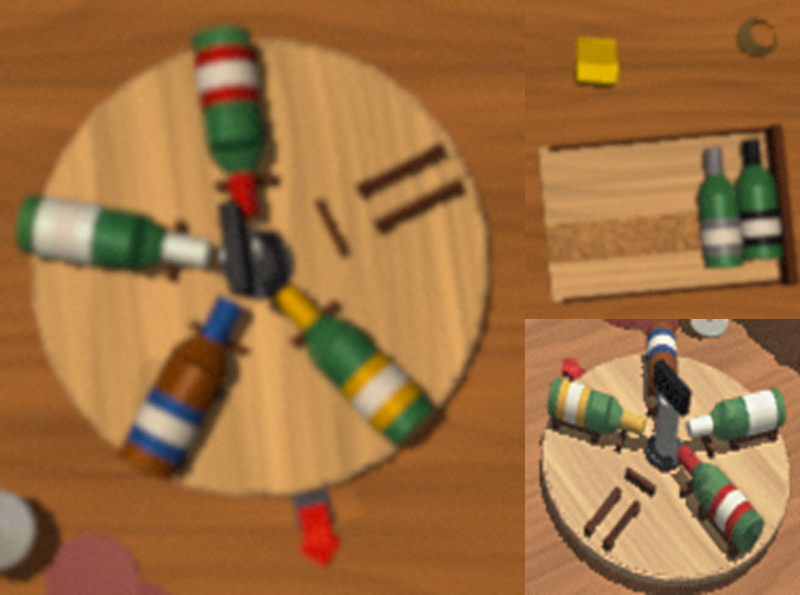

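```bash
python3 - <<'E'
from m import *
np.set_printoptions(precision=4,suppress=True)
a=shot("top"); b=shot("scene")
c0=ray(a,191.9,163.2,.03); print('platter c',c0[:2],'R',[np.linalg.norm(ray(a,*p,.03)-c0) for p in ((124.4,163.2),(259.4,163.2),(191.9,96.2),(191.9,230.6))])
print('handle top',ray(a,185.3,158.2,.152)[:2], 'scene', ray(b,323.8,189.4,.14)[:2])
px={'red':[(180.8,100.4),(181.8,112.3),(186.4,141.2)],'yel':[(231.1,204.1),(222.1,194.6),(202.4,174.9)],'blu':[(160.3,215.5),(166.2,204.5),(180,179)]}
Ls={};M=[];B=[]
for k,p in px.items():
    q=[ray(a,*p[0],.078)[:2],ray(a,*p[1],.078)[:2],ray(a,*p[2],.069)[:2]]
    d=q[2]-q[0]; d/=np.linalg.norm(d); n=np.array([-d[1],d[0]]); m=np.mean(q,0); M.append(n);B.append(n@m)
    Ls[k]=(m,d); print(k,np.array(q).ravel(),np.degrees(np.arctan2(-d[1],-d[0])))
x=np.linalg.lstsq(np.array(M),np.array(B),rcond=None)[0]; print('axis by lines',x, np.array(M)@x-B)
ar=ray(a,208.4,241.1,.002)[:2]
for c in (c0[:2],x):
    d=ar-c; print('arrow dir',np.degrees(np.arctan2(d[1],d[0])),np.linalg.norm(d))
    for k,p in px.items():
        q=ray(a,*np.mean(p[:2],0),.078)[:2]-c; print(k,np.degrees(np.arctan2(q[1],q[0])),np.linalg.norm(q))
# handle bar direction
p1=ray(a,115+234/3.387,85+205/3.4,.152)[:2];p2=ray(a,115+243/3.387,85+292/3.4,.152)[:2];print('bar',p1,p2,np.degrees(np.arctan2(*(p1-p2)[::-1])))
crop=np.zeros((560,800,3),np.uint8)
u=cv2.resize(b[0][180:290,110:260],(800,586),interpolation=2); cv2.imwrite("pics/chock.png",u)
E
```

```text
platter c [0.5973 0.2401] R [np.float64(0.18963938955104495), np.float64(0.18873747013538886), np.float64(0.1898452817191035), np.float64(0.1877943238840663)]
handle top [0.5957 0.2374] scene [0.6047 0.2345]
red [0.763  0.2602 0.7304 0.258  0.653  0.2481] 6.303102269223014
yel [0.4795 0.1294 0.5054 0.153  0.5602 0.206 ] -136.48216447230874
blu [0.4533 0.3191 0.4823 0.303  0.5505 0.2668] 151.7314400759158
axis by lines [0.5977 0.2418] [0.0007 0.0004 0.0004]
arrow dir -169.85347987564853 0.22296003238717807
red 7.236435383491198 0.1505790433963487
yel -136.65383504229487 0.14417072541150222
blu 151.30145895624352 0.14763846900905248
arrow dir -169.45780954707965 0.2235930325215287
red 6.635379126501643 0.1500388301089885
yel -136.28050449482214 0.14554449326333974
blu 151.92293724392647 0.14716751958589047
bar [0.6285 0.24  ] [0.5637 0.2342] 5.137564845488624
```

View pics/chock.png

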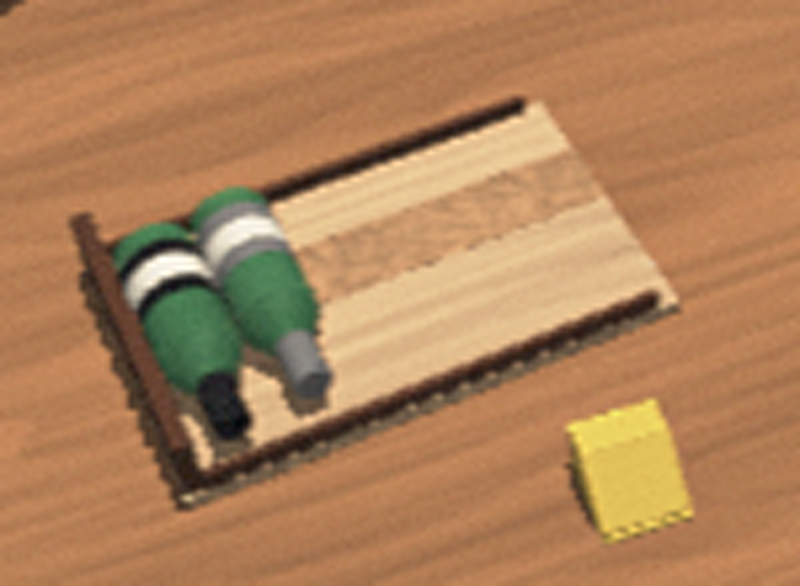

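Axis ≈ (0.597, 0.2405). The red bottle bears +7.3° and the arrow 190.4°, so the platter needs about −177° (clockwise). The crop shows the chock's toe pointing to +x, and the tray is empty apart from the two row bottles. Next I go above the handle.

Request:
move_arm(increments="0 0 -4 0; 0 0 -4 0; 0 0 -2 0; 2.5 -2.5 0 0; 3.25 -3.25 0 0; 3.25 -3.25 0 0; 3.25 -3.25 0 0; 3.25 -3.25 0 0; 3.25 -3.25 0 0; 3.25 -3.25 0 0; 3.25 -3.25 0 0; 3.25 -3.25 0 0; 3.25 -3.25 0 0; 3.25 -3.25 0 0; 3.25 -3.25 0 0; 3.25 -3.25 0 0; 3.25 -3.25 0 0; 3.25 -3.25 0 0; 3.25 -3.25 0 0", claw=0)

```text
time_s: 2.2
tool_pos: [0.527, 0.0671, 0.3315]
tool_rot: [[0.927, 0.376, 0.001], [0.376, -0.927, -0.0], [0.0, 0.0, -1.0]]
wrist_force: [0.8, -0.6, 0.3]
opening: 1.005
```

Request:
move_arm(increments="3.25 -3.25 0 0; 3.25 -3.25 0 0; 3.25 -3.25 0 0; 3.25 -3.25 0 0; 0 0 0 -0.15; 0 0 0 -0.15; 0 0 0 -0.15; 0 0 0 -0.15; 0 0 0 -0.15; 0 0 0 -0.15; 0 0 0 -0.15; 0 0 0 -0.15; 0 0 0 -0.15; 0 0 0 -0.15; 0 0 0 -0.15; 0 0 0 -0.15; 0 0 0 -0.15; 0 0 0 -0.15; 0 0 0 -0.15; 0 0 0 -0.15")

```text
time_s: 4.2
tool_pos: [0.5982, 0.2345, 0.3312]
tool_rot: [[-0.939, 0.343, -0.0], [0.343, 0.939, -0.0], [-0.0, -0.0, -1.0]]
wrist_force: [0.4, -0.5, -0.6]
opening: 0.994
```

Request:
move_arm(increments="0 0 0 -0.15; 0 0 0 -0.15; 0 0 0 -0.15; 0 0 0 0; 0 0 0 0")

```text
time_s: 4.7
tool_pos: [0.5982, 0.2346, 0.3311]
tool_rot: [[-0.996, -0.091, -0.0], [-0.091, 0.996, -0.0], [0.0, -0.0, -1.0]]
wrist_force: [-0.1, -0.2, 0.2]
opening: 0.997
```

```bash
python3 - <<'E'
from m import *
s=monitor.get_state(); print(s['tool_pos'],s['tool_rot'],s['qpos'])
w=shot("wrist"); o=cv2.resize(w[0],(768,576))
cv2.imwrite("pics/w1.png",o); print(w[2],w[3],w[1])
for n,p in {'axis':(.597,.2405,.152)}.items(): print(n,proj(w,p)*1.5)
E
```

```text
[0.5981827  0.23460133 0.33110852] [[-9.95889428e-01 -9.05765499e-02 -3.69212119e-04]
 [-9.05765134e-02  9.95889493e-01 -1.14472973e-04]
 [ 3.78063037e-04 -8.05604768e-05 -9.99999925e-01]] [ 0.0836107   0.69935495 -1.01353913  1.26323123  0.58060304  1.47819803
  0.79689318]
[0.5252855  0.22752532 0.47391556] [[-9.10939278e-02  9.54999926e-01  2.82271213e-01]
 [ 9.95842301e-01  8.73329849e-02  2.59048468e-02]
 [ 8.75391877e-05  2.83457389e-01 -9.58984828e-01]] [[324.01225248   0.         253.4262057 ]
 [  0.         324.01225248 190.42788307]
 [  0.           0.           1.        ]]
axis [389.52607048 253.71860082]
```

View pics/w1.png

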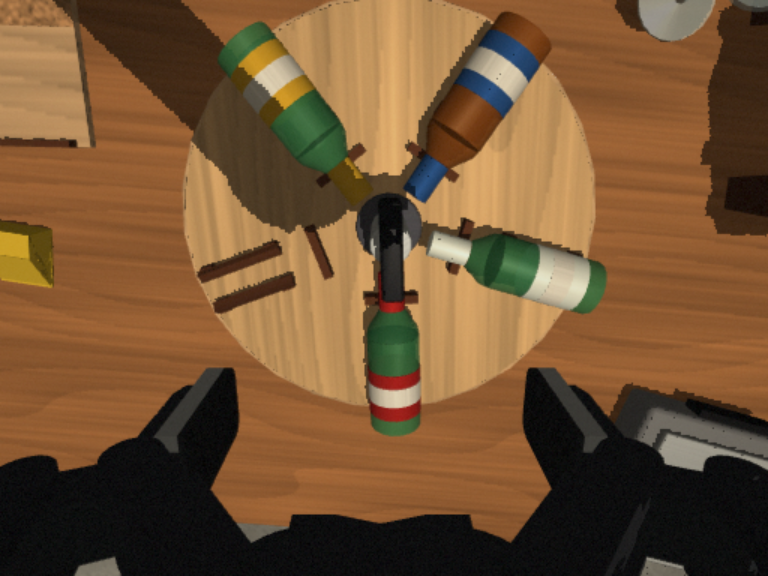

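The wrist view shows the bar at (387,200)–(393,300), centred near (390,250), against a predicted (389.5,254). The axis estimate is confirmed and the bar bears about 8°. Now I descend and pinch.

Request:
move_arm(increments="0 0.6 2 -0.04; 0 0 4 0; 0 0 4 0; 0 0 4 0; 0 0 3 0; 0 0 2 0; 0 0 1.3 0; 0 0 0.6 0; 0 0 0 0; 0 0 0 0")

```text
time_s: 5.75
tool_pos: [0.5981, 0.2415, 0.1237]
tool_rot: [[-0.991, -0.133, 0.002], [-0.133, 0.991, 0.001], [-0.002, 0.001, -1.0]]
wrist_force: [0.2, -0.2, 0.2]
opening: 1.0
```

Request:
move_arm(increments="0 0 0 0; 0 0 0 0; 0 0 0 0; 0 0 0 0; 0 0 0 0; 0 0 0 0; 0 0 0 0; 0 0 0 0", claw=255)

```text
time_s: 6.55
tool_pos: [0.5974, 0.242, 0.1228]
tool_rot: [[-0.991, -0.135, 0.001], [-0.135, 0.991, 0.002], [-0.001, 0.002, -1.0]]
wrist_force: [0.2, 3.5, 1.0]
opening: 0.178
```

Request:
move_arm(increments="0 0 0 0.03; 0 0 0 0.06; 0 0 0 0.09; 0 0 0 0.1; 0 0 0 0.1; 0 0 0 0.1; 0 0 0 0.1; 0 0 0 0.1; 0 0 0 0.1; 0 0 0 0.1; 0 0 0 0.1; 0 0 0 0.1; 0 0 0 0.1; 0 0 0 0.1; 0 0 0 0.1; 0 0 0 0.1; 0 0 0 0.06; 0 0 0 0.03; 0 0 0 0; 0 0 0 0")

```text
time_s: 8.55
tool_pos: [0.5981, 0.2428, 0.1228]
tool_rot: [[-0.134, 0.991, 0.002], [0.991, 0.134, 0.004], [0.003, 0.002, -1.0]]
wrist_force: [1.6, 5.2, -0.0]
opening: 0.176
```

```bash
python3 - <<'E'
from m import *
s=monitor.get_state(); print(s['tool_pos'],s['tool_rot'],s['qpos'],s['wrist_torque'])
E
```

```text
[0.59807822 0.24280157 0.12276143] [[-0.13396657  0.99098414  0.00184321]
 [ 0.99098045  0.13395947  0.00355132]
 [ 0.00327239  0.00230234 -0.999992  ]] [-0.12261296  0.77012535 -0.52746167  1.55101654  0.4463296   0.93927299
 -0.6583792 ] [ 0.72919944 -0.16377511  0.017987  ]
```

Request:
move_arm(increments="0 0 0 0.03; 0 0 0 0.06; 0 0 0 0.09; 0 0 0 0.1; 0 0 0 0.1; 0 0 0 0.1; 0 0 0 0.1; 0 0 0 0.1; 0 0 0 0.1; 0 0 0 0.1; 0 0 0 0.1; 0 0 0 0.1; 0 0 0 0.1; 0 0 0 0.1; 0 0 0 0.1; 0 0 0 0.09; 0 0 0 0.03; 0 0 0 0.02; 0 0 0 0; 0 0 0 0")

```text
time_s: 10.55
tool_pos: [0.5989, 0.2422, 0.1228]
tool_rot: [[0.983, 0.185, 0.003], [0.185, -0.983, 0.003], [0.004, -0.002, -1.0]]
wrist_force: [3.0, 5.0, -2.3]
opening: 0.178
```

```bash
python3 - <<'E'
from m import *
s=monitor.get_state(); print(s['tool_pos'],s['tool_rot'],s['qpos'],s['wrist_torque'])
E
```

```text
[0.59893169 0.24222219 0.12275807] [[ 0.98280557  0.18461229  0.00339334]
 [ 0.18460352 -0.98280926  0.00273857]
 [ 0.00384058 -0.00206506 -0.99999049]] [-0.35315158  0.7189978  -0.11170068  1.55875283  0.09524245  0.86493731
 -1.88405838] [ 0.63006547 -0.49659127 -0.00266205]
```

Released by opening, then straight up and backed off to see the result from near.

Request:
move_arm(increments="0 0 0 0; 0 0 0 0; 0 0 0 0; 0 0 0 0; 0 0 0 0; 0 0 0 0; 0 0 -1 0; 0 0 -2 0; 0 0 -4 0; 0 0 -4 0; 0 0 -4 0; 0 0 -3 0; -4 0 -2 0; -4 0 0 0; -4 0 0 0; -2 0 0 0; 0 0 0 0; 0 0 0 0", claw=0)

```text
time_s: 12.35
tool_pos: [0.4604, 0.2151, 0.3234]
tool_rot: [[0.983, 0.185, 0.002], [0.185, -0.983, 0.001], [0.002, -0.0, -1.0]]
wrist_force: [-0.1, 0.7, 0.8]
opening: 0.997
```

```bash
python3 - <<'E'
from m import *
np.set_printoptions(precision=4,suppress=True)
s=monitor.get_state(); print(s['tool_pos'],s['tool_rot'][:2,0])
w=shot("wrist"); im=w[0].copy()
# second view: tool camera
for lab,lo,hi in (('r1',(0,190,90),(6,255,255)),('r2',(172,150,80),(180,255,255))):
    for ar,ce,r in comps(mask(w[0],lo,hi,(0,0,512,384)),25): print(lab,ar,ce.round(1),np.round(r[1],1),ray(w,*ce,.078)[:2],ray(w,*ce,.002)[:2])
cx=np.array((.598,.2412))
u=np.array((np.cos(np.radians(190.4)),np.sin(np.radians(190.4))))
for r,z in ((.14,.062),(.186,.062),(.094,.062),(.036,.062),(.2236,.002)):
    p=proj(w,(*(cx+u*r),z)); cv2.circle(im,tuple(int(round(v)) for v in p),2,(255,0,255),-1)
cv2.imwrite("pics/w2.png",cv2.resize(im,(768,576)))
E
```

```text
[0.4604 0.2151 0.3234] [0.9828 0.1848]
r1 503 [252.   82.6] [29. 18.] [0.5434 0.2321] [0.5461 0.233 ]
r1 366 [252.1 150.1] [36.2 10.8] [0.4674 0.2178] [0.4552 0.2159]
r1 431 [253.3 207.3] [23. 27.] [0.3962 0.2028] [0.37   0.1979]
```

View pics/w2.png

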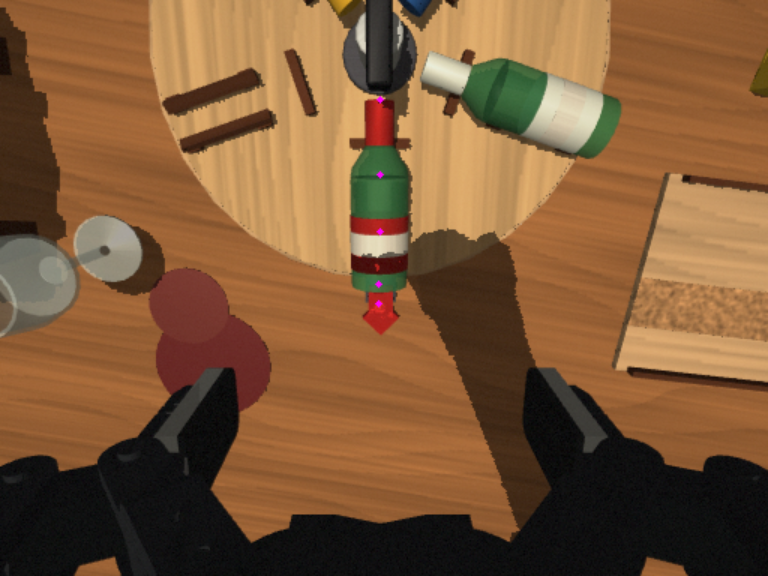

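The red bottle lies in line with the arrow: its axis is at column ~380 and the arrow at (380,312). The projected marks match the cap tip and bottom within 2 mm. The tool is already over its mid-point, so I descend, grip and lift.

Request:
move_arm(increments="0 0 3 0; 0 0 4 0; 0 0 4 0; 0 0 4 0; 0 0 4 0; 0 0 3 0; 0 0 2.5 0; 0 0 1.8 0; 0 0 1.2 0; 0 0 0.7 0; 0 0 0 0; 0 0 0 0")

```text
time_s: 13.6
tool_pos: [0.4606, 0.2153, 0.0408]
tool_rot: [[0.983, 0.185, 0.001], [0.185, -0.983, 0.001], [0.001, -0.0, -1.0]]
wrist_force: [0.8, 0.3, -0.1]
opening: 0.997
```

Request:
move_arm(increments="0 0 0 0; 0 0 0 0; 0 0 0 0; 0 0 0 0; 0 0 0 0; 0 0 0 0; 0 0 0 0; 0 0 0 0", claw=255)

```text
time_s: 14.4
tool_pos: [0.4603, 0.2156, 0.0415]
tool_rot: [[0.983, 0.186, 0.002], [0.186, -0.983, 0.001], [0.002, -0.001, -1.0]]
wrist_force: [-0.9, -0.7, 5.6]
opening: 0.547
```

Request:
move_arm(increments="0 0 -0.5 0; 0 0 -1 0; 0 0 -1.5 0; 0 0 -1.5 0; 0 0 -1 0; 0 0 0 0; 0 0 0 0; 0 0 0 0")

```text
time_s: 15.2
tool_pos: [0.4593, 0.2146, 0.0947]
tool_rot: [[0.983, 0.185, -0.001], [0.185, -0.983, -0.001], [-0.002, 0.0, -1.0]]
wrist_force: [0.0, 1.2, -3.2]
opening: 0.544
```

The grip is firm (0.545 opening, 3.2 N carried). Now I lift and carry it toward the tray, then measure the tray from near.

Request:
move_arm(increments="0 0 -3 0; 0 0 -4 0; 0 0 -4 0; 0 0 -3 0; 0 0 -1.5 0; -0.3 1.5 0 0; -0.6 3 0 0; -0.8 4 0 0; -0.8 4 0 0; -0.8 4 0 0; -0.8 4 0 0; -0.8 4 0 0; -0.8 4 0 0; -0.8 4 0 0; -0.6 3 0 0; -0.6 3 0 0; -0.2 1 0 0; 0 0 0 0; 0 0 0 0; 0 0 0 0")

```text
time_s: 17.2
tool_pos: [0.4551, -0.1858, 0.2498]
tool_rot: [[0.982, 0.188, -0.001], [0.188, -0.982, 0.002], [-0.001, -0.002, -1.0]]
wrist_force: [-0.1, 1.1, -2.8]
opening: 0.545
```

```bash
python3 - <<'E'
from m import *
np.set_printoptions(precision=4,suppress=True)
s=monitor.get_state(); print(s['tool_pos'],s['tool_rot'][:2,0])
w=shot("wrist"); np.save('w3.npy',np.array([0])); 
import pickle; pickle.dump(w,open('w3.pkl','wb'))
cv2.imwrite("pics/w3.png",cv2.resize(w[0],(768,576)))
E
```

```text
[ 0.4551 -0.1858  0.2498] [0.9822 0.1878]
```

View pics/w3.png

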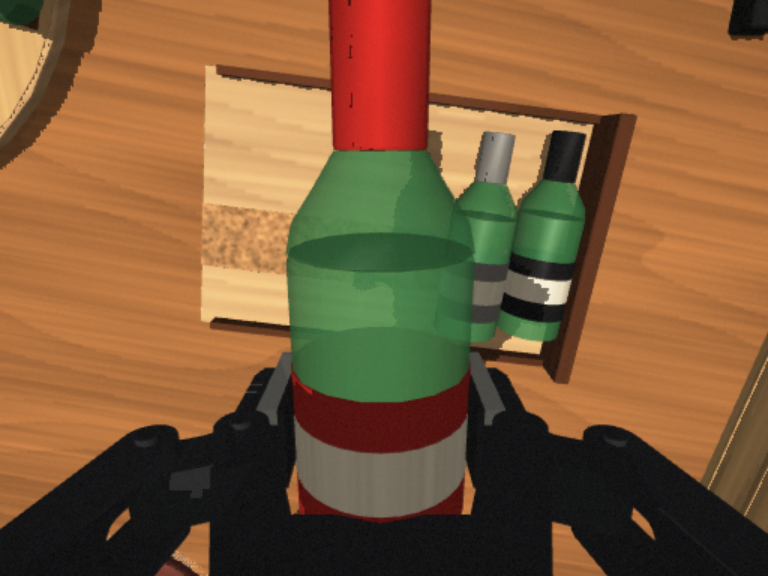

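```bash
cat > t.py <<'E'
from m import *
import pickle
np.set_printoptions(precision=4,suppress=True)
w=pickle.load(open('w3.pkl','rb'))
R=lambda u,v,z: ray(w,u/1.5,v/1.5,z)[:2]
ang=lambda a,b: np.degrees(np.arctan2(*(a-b)[::-1]))
b1,c1=R(527,339,.034),R(567,132,.043); print('b1',b1,c1,np.linalg.norm(c1-b1),ang(c1,b1)); 
b2,c2=R(482,340,.034),R(498,133,.043); print('b2',b2,c2,np.linalg.norm(c2-b2),ang(c2,b2))
A,B=R(205,66,.01),R(202,321,.01); print('left edge',A,B,np.linalg.norm(A-B),ang(A,B))
C,D=R(217,76,.01),R(590,125,.01); print('far strip foot',C,D,ang(C,D))
E,F=R(600,118,.052),R(545,378,.052); print('stop top inner',E,F,np.linalg.norm(E-F),ang(E,F))
E2,F2=R(635,115,.052),R(568,382,.052); print('stop top outer',E2,F2,ang(E2,F2))
d=np.array((np.cos(a:=np.radians(ang(A,B))),np.sin(a)));n=np.array((-d[1],d[0]))
for k,p in dict(b1=b1,c1=c1,b2=b2,c2=c2,A=A,B=B,C=C,D=D,E=E,F=F,E2=E2,F2=F2).items(): print(k,d@p,n@p)
print(d,n)
E
python3 t.py
```

```text
b1 [ 0.3991 -0.3153] [ 0.5552 -0.297 ] 0.1571663939296403 6.712882862198866
b2 [ 0.3915 -0.2804] [ 0.5457 -0.2507] 0.15699081109882176 10.916264093243303
left edge [ 0.5525 -0.0378] [ 0.3548 -0.0526] 0.19825505078374372 4.271496208595981
far strip foot [ 0.5475 -0.047 ] [ 0.5661 -0.3241] 93.83677199420089
stop top inner [ 0.567  -0.3126] [ 0.3766 -0.3307] 0.1912678232230655 5.43674900194925
stop top outer [ 0.5732 -0.3347] [ 0.3767 -0.3492] 4.215091683722059
b1 0.3745087486690747 -0.344197028374088
c1 0.531532486005157 -0.3375021576616754
b2 0.36953579543662024 -0.30883005861515467
c2 0.5254720453442637 -0.29066413628220145
A 0.5481918139788857 -0.07888535745605582
B 0.349936763195142 -0.07888535745605582
C 0.5424587932434013 -0.08765832082895214
D 0.5403519745708321 -0.365327467717
E 0.5421763161193395 -0.35399009891822275
F 0.35094804704033605 -0.35787973971630194
E2 0.5466619269236923 -0.3765086113274979
F2 0.34963963327609765 -0.3763146537175801
[0.9972 0.0745] [-0.0745  0.9972]
```

Tray bears ≈4.3°. The outer size measures 198 × 297.5 mm, close to the given 200 × 300. The row line is at d ≈ 0.424, and bottle 1 checks out at y ≈ 24 mm. A finger fits between the bottles only with a gap, so I'll lay the red bottle at y ≈ 165 mm and roll it in later with the chock.

Request:
move_arm(increments="-1.4 -2 0 0; 0 0 0 0.11; 0 0 3 0; 0 0 4 0; 0 0 4 0; 0 0 4 0; 0 0 3 0; 0 0 2 0; 0 0 1 0; 0 0 1 0; 0 0 0.5 0; 0 0 0 0; 0 0 0 0")

```text
time_s: 18.55
tool_pos: [0.4384, -0.1709, 0.026]
tool_rot: [[0.997, 0.076, 0.002], [0.076, -0.997, -0.0], [0.001, 0.001, -1.0]]
wrist_force: [-0.9, -0.1, -3.1]
opening: 0.546
```

```bash
python3 - <<'E'
from m import *
np.set_printoptions(precision=4,suppress=True)
s=monitor.get_state(); print(s['tool_pos'],s['tool_rot'][:2,0],s['qpos'],s['wrist_force'])
E
```

```text
[ 0.4384 -0.1709  0.026 ] [0.9971 0.0758] [ 0.3249  0.6808  0.0006  2.1233 -0.0015  0.3359 -1.1682] [-0.8609 -0.1137 -3.0999]
```

Request:
move_arm(increments="0 0 0.4 0; 0 0 0.3 0; 0 0 0.2 0; 0 0 0.1 0; 0 0 0.1 0; 0 0 0 0; 0 0 0 0")

```text
time_s: 19.25
tool_pos: [0.4378, -0.1708, 0.0143]
tool_rot: [[0.997, 0.076, 0.0], [0.076, -0.997, 0.0], [0.0, -0.0, -1.0]]
wrist_force: [0.3, -0.2, -3.2]
opening: 0.542
```

Request:
move_arm(increments="0 0 0.1 0; 0 0 0.05 0; 0 0 0 0; 0 0 0 0")

```text
time_s: 19.65
tool_pos: [0.4379, -0.1708, 0.0134]
tool_rot: [[0.997, 0.076, 0.001], [0.076, -0.997, -0.0], [0.001, 0.0, -1.0]]
wrist_force: [-2.0, 0.6, 5.8]
opening: 0.544
```

Contact: +5.8 N against −3.2 N hanging. I open partly and rise.

Request:
move_arm(increments="0 0 0 0; 0 0 0 0; 0 0 0 0; 0 0 0 0; 0 0 0 0; 0 0 0 0", claw=70)

```text
time_s: 20.25
tool_pos: [0.4378, -0.1708, 0.0128]
tool_rot: [[0.997, 0.076, -0.0], [0.076, -0.997, 0.0], [-0.0, -0.0, -1.0]]
wrist_force: [1.1, 1.0, -0.1]
opening: 0.727
```

Request:
move_arm(increments="0 0 -0.5 0; 0 0 -1 0; 0 0 -2 0; 0 0 -4 0; 0 0 -4 0; 0 0 -4 0; 0 0 -4 0; 0 0 -3 0; 0 0 0 0; 0 0 0 0")

```text
time_s: 21.25
tool_pos: [0.4376, -0.1707, 0.2388]
tool_rot: [[0.997, 0.076, 0.002], [0.076, -0.997, -0.001], [0.002, 0.001, -1.0]]
wrist_force: [-0.7, 0.9, -0.1]
opening: 0.722
```

```bash
python3 - <<'E'
from m import *
import pickle
np.set_printoptions(precision=4,suppress=True)
s=monitor.get_state(); print(s['tool_pos'],s['tool_rot'][:2,0])
w=shot("wrist"); pickle.dump(w,open('w4.pkl','wb'))
im=w[0].copy()
d=np.array((.9972,.0745));n=np.array((-.0745,.9972)); T=lambda x,y,z:(*(d*(.424+x)+n*(-.3655+y)),z+.01)
for x,y,z in ((0,0,0),(119,0,0),(-69,0,0),(-46,24,24),(104,24,24),(-46,72,24),(104,72,24),(-46,162,24),(104,162,24),(119,288,0),(-69,288,0)):
    p=proj(w,T(x/1e3,y/1e3,z/1e3)); cv2.circle(im,tuple(int(round(v)) for v in p),2,(255,0,255),-1)
cv2.imwrite("pics/w4.png",cv2.resize(im,(768,576)))
a=shot("top")
for ar,ce,r in comps(mask(a[0],(22,150,120),(32,255,255),(300,120,335,155)),20):
    print(ar,ce,r)
hsv=cv2.cvtColor(a[0],cv2.COLOR_BGR2HSV); print(hsv[122:152,317,2])
E
```

```text
[ 0.4376 -0.1707  0.2388] [0.9971 0.0758]
363 [317.1074 137.6667] ((317.5, 138.0), (19.0, 20.0), 0.0)
[150 150 150 160 167 188 206 206 202 197 198 198 198 197 197 196 205 225
 233 234 236 236 236 233 209 153  99 107 137 155]
```

View pics/w4.png

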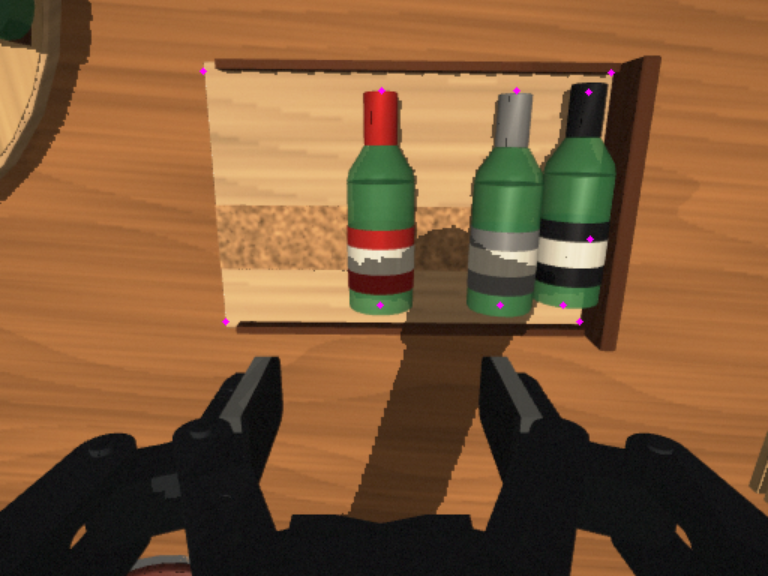

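The bottle was laid cleanly at y ≈ 162 mm, parallel, and the tray and bottle marks match the picture within ~2 mm. Next is the chock: I move over it and turn a half turn so the last joint has range for the placing.

Request:
move_arm(increments="4.5 -0.85 0 0; 4.5 -0.85 0 0; 4.5 -0.85 0 0; 4.5 -0.85 0 0; 4.5 -0.85 0 0; 0 0 0 -0.15; 0 0 0 -0.15; 0 0 0 -0.15; 0 0 0 -0.15; 0 0 0 -0.15; 0 0 0 -0.15; 0 0 0 -0.15; 0 0 0 -0.15; 0 0 0 -0.15; 0 0 0 -0.15; 0 0 0 -0.15; 0 0 0 -0.15; 0 0 0 -0.15; 0 0 0 -0.15; 0 0 0 -0.15", claw=0)

```text
time_s: 23.35
tool_pos: [0.6579, -0.1114, 0.2355]
tool_rot: [[-0.69, 0.724, -0.004], [0.724, 0.69, 0.001], [0.003, -0.003, -1.0]]
wrist_force: [-0.7, 0.8, 0.0]
opening: 1.003
```

Request:
move_arm(increments="0 0 0 -0.15; 0 0 0 -0.15; 0 0 0 -0.15; 0 0 0 -0.15; 0 0 0 -0.15; 0 0 0 -0.1; 0 0 0 0; 0 0 0 0")

```text
time_s: 24.15
tool_pos: [0.6584, -0.1114, 0.2363]
tool_rot: [[-0.999, -0.032, -0.003], [-0.032, 0.999, 0.001], [0.003, 0.001, -1.0]]
wrist_force: [-0.8, -0.2, 0.4]
opening: 1.0
```

```bash
python3 - <<'E'
from m import *
import pickle
np.set_printoptions(precision=4,suppress=True)
s=monitor.get_state(); print(s['tool_pos'],s['tool_rot'][:2,0],s['qpos'])
w=shot("wrist"); pickle.dump(w,open('w5.pkl','wb'))
for ar,ce,r in comps(mask(w[0],(20,120,60),(35,255,255),(0,0,512,384)),50): print(ar,ce,r)
m=mask(w[0],(20,120,60),(35,255,255),(0,0,512,384))
c=max(cv2.findContours(m,0,2)[0],key=cv2.contourArea); x,y,ww,hh=cv2.boundingRect(c); print(x,y,ww,hh)
x0,y0=max(0,x-15),max(0,y-15)
cr=w[0][y0:y+hh+15,x0:x+ww+15]; f=590/max(cr.shape[:2]); print(x0,y0,f)
cv2.imwrite("pics/w5.png",cv2.resize(cr,None,fx=f,fy=f,interpolation=cv2.INTER_CUBIC))
E
```

```text
[ 0.6584 -0.1114  0.2363] [-0.9995 -0.0323] [ 0.5349  0.7513 -0.796   1.3403  0.5349  1.2706  1.322 ]
2246 [252.0102 163.4323] ((252.17306518554688, 163.8126220703125), (46.372127532958984, 50.045166015625), 5.85601282119751)
229 137 49 54
214 122 7.023809523809524
```

View pics/w5.png

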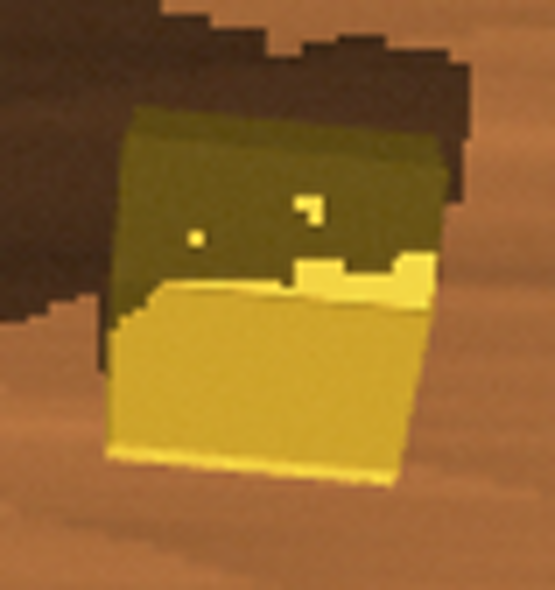

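```bash
python3 - <<'E'
from m import *
import pickle
np.set_printoptions(precision=4,suppress=True)
w=pickle.load(open('w5.pkl','rb'))
P=lambda u,v,z: ray(w,214+(u+.5)/7.024-.5,122+(v+.5)/7.024-.5,z)[:2]
ang=lambda a,b: np.degrees(np.arctan2(*(a-b)[::-1]))
t1,t2=P(106,460,.0),P(393,487,.0); r1,r2=P(113,278,.034),P(432,310,.034); k1,k2=P(135,106,.034),P(443,137,.034)
for n,a,b in (('toe',t1,t2),('ridge',r1,r2),('back',k1,k2)): print(n,a,b,(a+b)/2,np.linalg.norm(a-b),ang(b,a))
tm,rm,km=[(a+b)/2 for a,b in((t1,t2),(r1,r2),(k1,k2))]
print('len',np.linalg.norm(tm-km),np.linalg.norm(rm-km),'dir y',ang(km,tm), 'grip', tm+.042*(km-tm)/np.linalg.norm(km-tm), (tm+km)/2)
E
```

```text
toe [ 0.6934 -0.1406] [ 0.6967 -0.0907] [ 0.695  -0.1157] 0.05000054322937147 86.27240226441926
ridge [ 0.6546 -0.1375] [ 0.658  -0.0882] [ 0.6563 -0.1129] 0.04948600297778668 86.0438236017683
back [ 0.6281 -0.1345] [ 0.6313 -0.0879] [ 0.6297 -0.1112] 0.04676626137721379 86.15298473693541
len 0.06547862414973588 0.02662650448785104 dir y 176.08059386767255 grip [ 0.6531 -0.1128] [ 0.6624 -0.1134]
```

The chock shows with its toe edge at the bottom of the crop (106–393, 460–487) and its ridge near y = 295. Its toe measures 50.0 mm, as given. The grip point is ≈ (0.6525, −0.1127) with y direction 176°.

Request:
move_arm(increments="0.6 -0.1 0 0.1; 0 0 3 0; 0 0 4 0; 0 0 4 0; 0 0 4 0; 0 0 3 0; 0 0 2 0; 0 0 1.5 0; 0 0 1 0; 0 0 0.5 0; 0 0 0 0; 0 0 0 0")

```text
time_s: 25.4
tool_pos: [0.6538, -0.1124, 0.0089]
tool_rot: [[-0.998, 0.066, 0.002], [0.066, 0.998, 0.0], [-0.002, 0.0, -1.0]]
wrist_force: [0.3, 0.0, 0.6]
opening: 1.0
```

Request:
move_arm(increments="0 0 0 0; 0 0 0 0; 0 0 0 0; 0 0 0 0; 0 0 0 0; 0 0 0 0; 0 0 0 0; 0 0 0 0", claw=255)

```text
time_s: 26.2
tool_pos: [0.6537, -0.1125, 0.0088]
tool_rot: [[-0.998, 0.066, 0.002], [0.066, 0.998, -0.0], [-0.002, 0.0, -1.0]]
wrist_force: [-0.6, 0.1, 5.1]
opening: 0.571
```

Request:
move_arm(increments="0 0 -1 0; 0 0 -3 0; 0 0 -4 0; 0 0 -4 0; 0 0 -1 0; 0 0 0 0.13; 0 0 0 0.13; 0 0 0 0.13; 0 0 0 0.13; 0 0 0 0.13; 0 0 0 0.13; 0 0 0 0.13; 0 0 0 0.13; 0 0 0 0.13; 0 0 0 0.13; 0 0 0 0.13; 0 0 0 0; 0 0 0 0")

```text
time_s: 28.0
tool_pos: [0.6522, -0.1124, 0.1368]
tool_rot: [[-0.078, 0.997, -0.002], [0.997, 0.078, 0.0], [0.0, -0.002, -1.0]]
wrist_force: [-0.0, -0.2, -1.3]
opening: 0.576
```

Request:
move_arm(increments="0.65 -4.36 0 0; 0.65 -4.36 0 0; 0.65 -4.36 0 0; 0.65 -4.36 0 0; 0.65 -4.36 0 0; 0 0 2 0; 0 0 3 0; 0 0 3 0; 0 0 2 0; 0 0 1.3 0; 0 0 0 0; 0 0 0 0; 0 0 0 0")

```text
time_s: 29.3
tool_pos: [0.4338, -0.0965, 0.0256]
tool_rot: [[-0.076, 0.997, 0.002], [0.997, 0.076, 0.0], [-0.0, 0.002, -1.0]]
wrist_force: [0.4, 1.1, -1.2]
opening: 0.573
```

```bash
cat > st.py <<'E'
from m import *
np.set_printoptions(precision=4,suppress=True)
s=monitor.get_state(); p=s['tool_pos']; d=np.array((.9972,.0745));n=np.array((-.0745,.9972))
print(p,'tray x,y',d@p[:2]-.424,n@p[:2]+.3655,'F',s['wrist_force'],'ang',np.degrees(np.arctan2(s['tool_rot'][1,0],s['tool_rot'][0,0])))
E
python3 st.py; python3 - <<'E'
from m import *
b=shot("scene"); cv2.imwrite("pics/s6.png",cv2.resize(b[0][180:290,110:260],(800,586),interpolation=2))
E
```

```text
[ 0.4338 -0.0965  0.0256] tray x,y 0.001415386493591908 0.23694066048679469 F [ 0.414   1.087  -1.1785] ang 94.33396521187068
```

View pics/s6.png

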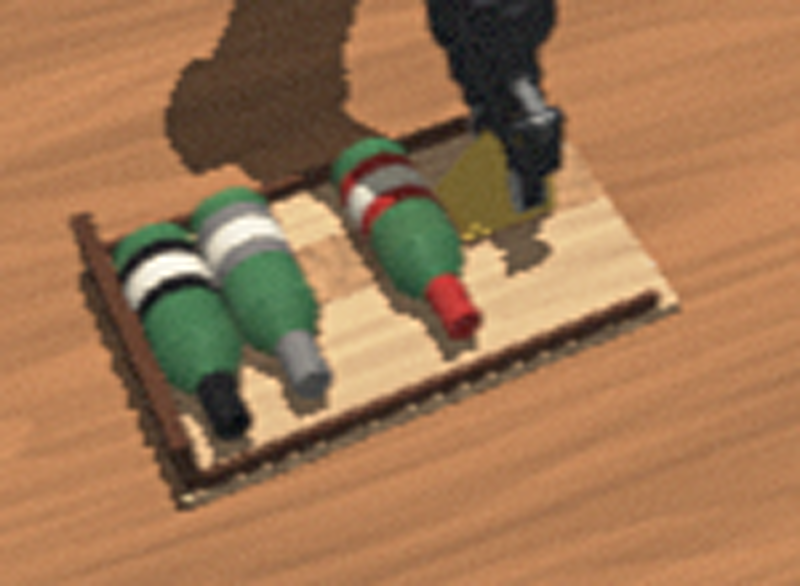

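The scene view shows the chock held square behind the red bottle, slope toward it at about (470,190). I lower to just above the floor, then push the bottle slowly against the row.

Request:
move_arm(increments="0 0 0.3 0; 0 0 0.2 0; 0 0 0.1 0; 0 0 0 0; 0 0 0 0; -0.2 0 0 0; -0.3 0 0 0; -0.4 0 0 0; -0.4 0 0 0; -0.4 0 0 0; -0.3 0 0 0; -0.2 0 0 0; -0.2 0 0 0; -0.2 0 0 0; -0.2 0 0 0; -0.2 0 0 0; -0.2 0 0 0; -0.2 0 0 0; -0.2 0 0 0; -0.2 0 0 0")

```text
time_s: 31.35
tool_pos: [0.436, -0.1345, 0.0188]
tool_rot: [[-0.075, 0.997, 0.0], [0.997, 0.075, 0.0], [0.0, 0.0, -1.0]]
wrist_force: [0.2, -0.4, -0.7]
opening: 0.572
```

```bash
python3 st.py
```

```text
[ 0.436  -0.1345  0.0188] tray x,y 0.0007809115336546713 0.19889866040408546 F [ 0.1971 -0.3735 -0.7226] ang 94.30196309130226
```

Request:
move_arm(increments="-0.2 0 0 0; -0.2 0 0 0; -0.2 0 0 0; -0.2 0 0 0; -0.2 0 0 0; -0.2 0 0 0; -0.15 0 0 0; -0.1 0 0 0; -0.1 0 0 0; -0.1 0 0 0; -0.1 0 0 0; -0.1 0 0 0; -0.1 0 0 0; 0 0 0 0; 0 0 0 0")

```text
time_s: 32.85
tool_pos: [0.4375, -0.1538, 0.0189]
tool_rot: [[-0.075, 0.997, 0.0], [0.997, 0.075, 0.0], [0.0, 0.0, -1.0]]
wrist_force: [0.7, -0.2, -1.6]
opening: 0.569
```

```bash
python3 st.py; python3 - <<'E'
from m import *
a=shot("top"); b=shot("scene"); o=np.zeros((586,800,3),np.uint8)
o[:]=cv2.resize(b[0][180:290,110:260],(800,586),interpolation=2); o[:260,:0]=0
cv2.imwrite("pics/s7.png",o)
E
```

```text
[ 0.4375 -0.1538  0.0189] tray x,y 0.0008153535523832689 0.17951699588673944 F [ 0.6626 -0.1939 -1.5957] ang 94.29649765872955
```

View pics/s7.png

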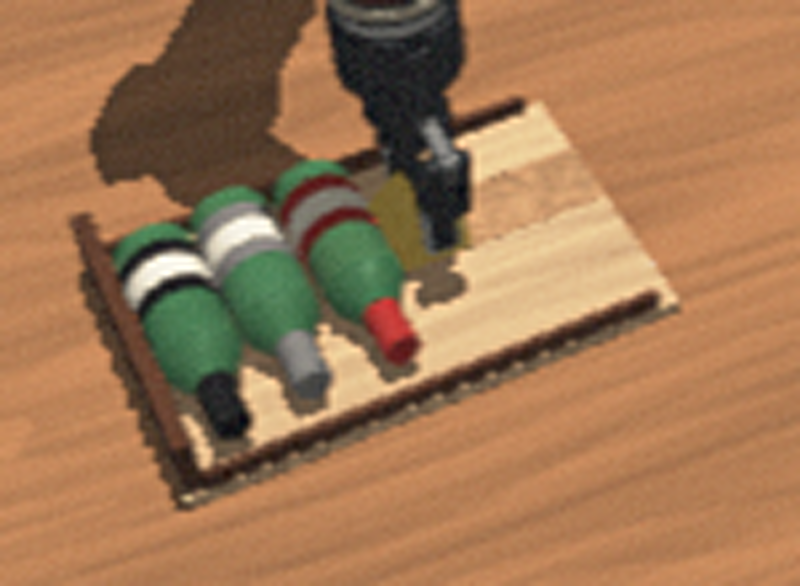

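The red bottle has rolled close to the row, still parallel. I close the last few millimetres in 1 mm steps, watching the force.

Request:
move_arm(increments="-0.1 0 0 0; 0 0 0 0; -0.1 0 0 0; 0 0 0 0; -0.1 0 0 0; 0 0 0 0; -0.1 0 0 0; 0 0 0 0; 0 0 0 0")

```text
time_s: 33.85
tool_pos: [0.4378, -0.1579, 0.0188]
tool_rot: [[-0.075, 0.997, 0.0], [0.997, 0.075, -0.0], [-0.0, 0.0, -1.0]]
wrist_force: [-0.2, 0.3, -1.6]
opening: 0.576
```

```bash
python3 st.py
```

```text
[ 0.4378 -0.1579  0.0188] tray x,y 0.0007997800488174778 0.17547088712558892 F [-0.2061  0.2714 -1.5676] ang 94.29389411881401
```

Request:
move_arm(increments="-0.1 0 0 0; 0 0 0 0; -0.1 0 0 0; 0 0 0 0; 0 0 0 0")

```text
time_s: 34.35
tool_pos: [0.4379, -0.159, 0.0188]
tool_rot: [[-0.076, 0.997, 0.0], [0.997, 0.076, 0.001], [0.001, 0.0, -1.0]]
wrist_force: [0.4, 3.8, -1.1]
opening: 0.574
```

Request:
move_arm(increments="-0.1 0 0 0; 0 0 0 0; 0 0 0 0")

```text
time_s: 34.65
tool_pos: [0.4379, -0.1592, 0.0189]
tool_rot: [[-0.076, 0.997, -0.0], [0.997, 0.076, 0.002], [0.002, 0.0, -1.0]]
wrist_force: [-0.8, 5.6, 0.5]
opening: 0.573
```

Tight: +5.6 N against the row at grip y = 174 mm, the ideal value. I ease off the preload, seat the chock on the floor and release.

Request:
move_arm(increments="0.1 0 0.1 0; 0 0 0 0; 0 0 0 0")

```text
time_s: 34.95
tool_pos: [0.4379, -0.1591, 0.0187]
tool_rot: [[-0.076, 0.997, 0.0], [0.997, 0.076, 0.0], [0.0, 0.0, -1.0]]
wrist_force: [-1.5, 3.7, 7.2]
opening: 0.578
```

Request:
move_arm(increments="0 0 0 0; 0 0 0 0; 0 0 0 0; 0 0 0 0; 0 0 0 0", claw=70)

```text
time_s: 35.45
tool_pos: [0.4379, -0.1601, 0.0178]
tool_rot: [[-0.075, 0.997, -0.0], [0.997, 0.075, -0.0], [-0.0, -0.0, -1.0]]
wrist_force: [-0.7, -0.3, 1.0]
opening: 0.728
```

Request:
move_arm(increments="0 0 -0.5 0; 0 0 -1 0; 0 0 -2 0; 0 0 -4 0; 0 0 -4 0; 0 0 -4 0; 0 0 -4 0; 0 0 -4 0; 0 0 0 0; 0 0 0 0")

```text
time_s: 36.45
tool_pos: [0.4378, -0.1599, 0.254]
tool_rot: [[-0.075, 0.997, 0.002], [0.997, 0.075, -0.001], [-0.002, 0.002, -1.0]]
wrist_force: [-0.0, 0.5, -0.8]
opening: 0.723
```

```bash
python3 - <<'E'
from m import *
import pickle
np.set_printoptions(precision=4,suppress=True)
s=monitor.get_state(); print(s['tool_pos'],s['time_s'])
w=shot("wrist"); pickle.dump(w,open('w8.pkl','wb')); im=w[0].copy()
d=np.array((.9972,.0745));n=np.array((-.0745,.9972)); T=lambda x,y,z:(*(d*(.424+x)+n*(-.3655+y)),z+.01)
for x,y,z in ((0,0,0),(-46,24,24),(104,24,24),(-46,72,24),(104,72,24),(-46,120,24),(104,120,24),(-25,192,0),(25,192,0),(-25,169,34),(25,169,34)):
    p=proj(w,T(x/1e3,y/1e3,z/1e3)); cv2.circle(im,tuple(int(round(v)) for v in p),2,(255,0,255),-1)
cv2.imwrite("pics/w8.png",cv2.resize(im,(768,576)))
E
```

```text
[ 0.4378 -0.1599  0.254 ] 36.45
```

View pics/w8.png

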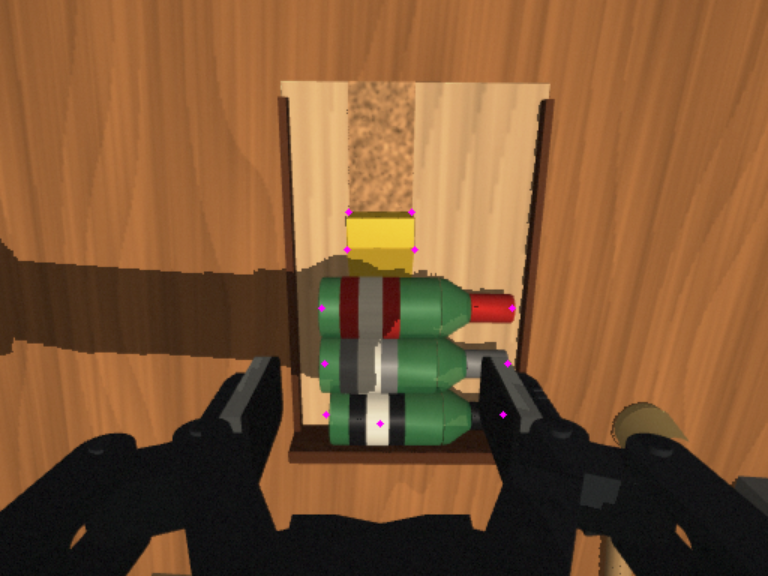

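The view shows the row snug and parallel, with the red bottle's ends on the marks (321,308) and (512,308). The chock is square at (348–414, 212–250) on its predicted corners. Nothing touches the robot, so I hand in.

```bash
python3 -c "
from plant import close_job; print(close_job())"
```

```text
the job is handed in; nothing more can be done
None
```

I turned the carousel −177° by its handle and the red bottle came to rest over the arrow. I then lifted it out and laid it in the tray at about y = 162 mm. The yellow chock, slope first, then rolled it against the row until a 5.6 N contact showed the three bottles were tight. I handed the job in at about 36.5 s of the 72 s allowed; no verdict was reported.

The last wrist picture agreed with the marks I projected for a tight row, to about 2–3 mm:
- **Red bottle:** about 120 mm from the stop and parallel to the row.
- **Chock:** square and flat, with its toe about 132 mm from the stop and midway along the bottle's body (its grip line is 1 mm off the row line).
- **Gripper:** clear of everything, about 0.25 m up.

- **Small disagreement:** the black-capped bottle lies about 3 mm further along its own axis than the model. This was already so before I pushed the row.
- **Not rechecked:** I did not look again at the other carousel bottles, the glass or the bung at the end. The arm did not go near them after the red bottle was lifted out.

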